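Seat the keyed bat on the banding wheel

TASK

The plywood bat on the sculptor's banding wheel sits proud because the narrow notch in its rim is not over the red key on the wheelhead. By fingertip, for instance in one of the bat's four wide finger scallops, turn the bat until the notch is over the key, then press it down until it sits fully home on the wheelhead. Lift nothing: the bat stays on its spindle, the little plaster bust on it is left untouched where it stands, and the other things on the table are not disturbed.

Things in the scene. Friction and masses are not known exactly. Their poses are not given: they have to be found in the camera images.
- bat_face (a point): Centre of the bat's flat top face, on the turning axis; x points to its key notch, z up. The bat is a light wooden disc, 200 mm across, 15 mm thick, on the wheel's upright spindle. At the start it is 8 mm proud: top face 123 mm, underside 108 mm above the table; seated, the top face is at 115 mm. The rim has four wide finger scallops and one narrow notch with a red painted stripe
- notch (a point): The bat's key notch, a radial slot through the rim, 34 mm deep: 16 mm wide at its inner end (66 mm from the axis), 25 mm wide at the rim (100 mm). This point is in the middle of the notch, 92 mm from the axis, level with the bat's top face. A red painted stripe on the bat's face points along it
- key (a point): Top of the wheelhead's red key, 92 mm from the axis. The key is a radial bar 12 mm wide, standing 7.5 mm above the wheelhead from 72 to 118 mm from the axis: its outer 18 mm always shows beyond the bat's rim. It does not turn: the wheel's brake is locked and the wheel stands fast. The wheelhead is an aluminium disc 210 mm across, its face 100 mm above the table
- scallop0 (a point): Finger scallop in the bat's rim, 45 degrees counter-clockwise (from above) of the notch: a round bite of 26 mm radius about a point 109 mm from the axis, 46 mm wide at the rim, its bottom 83 mm from the axis, right through the bat. This point is 104 mm from the axis, level with the bat's top face; below it is open air down to the wheelhead, 23 mm lower (15.5 mm where the key lies)
- scallop1 (a point): Finger scallop like the first, 135 degrees counter-clockwise of the notch
- scallop2 (a point): Finger scallop like the first, 225 degrees counter-clockwise of the notch
- scallop3 (a point): Finger scallop like the first, 315 degrees counter-clockwise of the notch
- bat_drop (a joint): How far the bat has gone down its spindle, m: 0 at the start (8 mm proud), 0.008 fully home, negative if lifted. A rubber-sleeved hub grips the spindle, so it stays at the height it is left at; 8 to 11 N anywhere on its face presses it down while the key is under the notch, else it stops on the key after about 0.5 mm (the scallops are too shallow for the key)
- bat (a joint): Angle of the bat on the wheel, rad, counter-clockwise from above: notch over key at 0 or 2 pi; the key enters within about 0.04 rad either way. Turns either way without limit and stays where it is left; about 0.22 N m turns it (2 to 3 N at the rim)
- bust: Little white plaster bust (head and shoulders on a round foot), 62 mm tall, 45 mm across the shoulders, standing loose within 9 mm of the middle of the bat and riding round with it; origin at the centre of its underside, face to its -x. Not to be touched
- cone: Loose white plaster drawing cone, 80 mm across, 100 mm tall; origin centre of its underside. Bystander, left of the wheel
- prism: Loose white plaster hexagonal column, 68 mm across, 85 mm tall; origin centre of its underside. Bystander, left of the wheel
- mixing_bowl: Loose green plaster-mixing bowl, 124 mm across, 70 mm tall; origin centre of its underside. Bystander, right of the wheel
- sprayer: Loose spray bottle, 68 mm across, 181 mm tall; origin centre of its underside. Bystander, right of the wheel
- brush_can: Loose tin of brushes, 72 mm across, 214 mm tall with its brushes; origin centre of its underside. Bystander, right of the wheel
- loop_tool: Loose loop modelling tool lying down, 193 mm long along its x, 13 mm high; origin under its middle. Bystander, between robot and wheel
- wood_knife: Loose dark wooden modelling knife lying down, 190 mm long along its x, 10 mm high; origin under its middle. Bystander, between robot and wheel

How it is judged:
On the way:
1. the bat's notch is over the key, the bat still proud (horizontal distance between notch and key below 0.008 m and value of joint bat_drop below 0.006 m).
At the end, for the whole second after the job is handed in: The key is in the bat's notch (centres within 7 mm) and the bat is down on the wheelhead to within 1.5 mm; the plaster bust still stands upright (within 9 degrees), at rest and within 20 mm of the bat's centre (horizontal distance between notch and key below 0.007 m and value of joint bat_drop above 0.0065 m and horizontal distance between bust and bat_face below 0.02 m and angle between bust's own z axis and vertical below 0.15 rad and linear speed of bust below 0.02 m/s); the robot touches nothing.
It fails at once if the bat is lifted more than 4 mm above its starting height (value of joint bat_drop below -0.004 m).
It fails at once if the robot touches the plaster bust (contact force between any of the fingers, the arm and bust above 0.5 N).
It fails at once if the plaster bust is tipped, lifted or shaken more than 20 mm off the bat's centre (horizontal distance between bust and bat_face above 0.02 m or angle between bust's own z axis and vertical above 0.3 rad or height (world z) of bust above 0.13 m).
It fails at once if another thing on the table is moved more than 20 mm or picked up (distance of any of cone, prism, mixing_bowl, sprayer, brush_can, loop_tool, wood_knife from where it was at the start of the episode above 0.02 m).
It also fails if it takes over 64 s, if anything falls off the work surface, if the arm or the gripper's body presses on something with over 40 N, if the wrist force passes 120 N, or if a joint passes its speed limit or range.

ROBOT

A 6-joint arm with a two-finger parallel gripper is mounted at the origin on the work surface. World frame = base frame: x ahead of the robot, y to its left, z up, the work surface at z = 0. Lengths are in m, angles in rad, forces in N, time in s.
With the tool pointing down it reaches from about 0.35 to 0.85 m from the base axis. Payload 8.1 kg.
Tool frame: the origin (TCP) lies between the finger pads; the fingertips stand 11 mm ahead of it and the grasp point (between the pads) lies 8 mm behind it (r.tip_extent is the x of the fingertips in the tool frame, in m); x points along the fingers, y is the direction in which the jaws open and shut, and the axes are right-handed (so a half turn about x gives the same grasp; the last joint's range is limited). The gripper opens to 93 mm and grips with 3 to 60 N. Pads are 15 mm wide; open, the fingers measure 128 mm over their backs; the gripper's body (75 mm by 188 mm) begins 65 mm behind the grasp point.
Start: joints at [1.158, 0.13, 1.488, -0, 1.523, -0.085], TCP at [0.193, 0.568, 0.23] pointing down, gripper open.
Joint ranges: [-2.96, 2.96], [-0.89, 2.26], [0.02, 2.5], [-1.34, 4.48], [0, 2.73], [-2.66, 2.66]. Speed limits (rad/s): [2.39, 2.39, 2.79, 3.14, 3.14, 3.14].

INTERFACE

Orientations are given as [roll, pitch, yaw] about the fixed x, y, z axes, in that order (R = Rz(yaw) Ry(pitch) Rx(roll)).
In Python, from cell import r gives the robot as it stands. The module is installed in compiled form; this text tells all that it offers.
- The arm moves only by the tool carry_out, never from a script. Its argument "increments" is one flat list of numbers, 7 for each row, row after row: the shift along the tool's x, y, z in m, then the turn, a rotation vector about the tool's x, y, z in degrees, then the opening in per cent of the stroke, from 0 (shut) to 100 (fully open). A call has 1 to 5 rows; each row is the pose to reach, as a shift and turn from the pose commanded when the call began, along the tool's axes at that moment; what a row does not reach only later rows make up. A row lasts 1/12 s, in which the tool goes at most 41.7 mm and 7.16 degrees, less where a joint would pass 70% of its speed; a pose out of reach is approached as far as the arm can. A call with a gripper value outside its range is refused whole. The fingers move at their own pace and stop on an object; "force" is the grip in N (left out, the last holds). Time passes only in rows, so rows that repeat a pose let the fingers close. It gives the time, the measured TCP pose, the force and the opening at its end, in the units of the state.
- r.sense(): the state, without advancing time (a new reading comes with each control period).
- r.snapshot(name): name is "scene" or "side" or "wrist"; returns (picture, depth): 384x512x3 uint8, red, green, blue; 384x512 float32, m along the optical axis (not along the pixel's ray), 0 where there is no reading.
- r.camera_model(name): a dict with "mtx" (3x3 intrinsics, pixels), "R" (3x3) and "t" (3): a world point X has camera coordinates R X + t. Camera axes: x right, y down, z forward; pixel columns grow to the right and rows downward; lengths in m; the calibration is good to about 2 mm. A picture is of the moment at which its call begins: read the wrist's pose just before it. camera_model takes no time and is no camera call; for the wrist camera it gives the pose at the moment of the call.
- r.close_job(): hands the job in, once; it reports no verdict.
Trained networks look in the newest picture that a camera, given by its name, has taken for a name from the list of things; names that differ only in an ending like _2 or _b are one class to them, and where a whole thing is asked for, a point or a joint stands for the part that bears it (a point fixed in the world has none). Each returns a list of dicts, best first, with "score" (0 to 1); they miss things now and then, are a little off and sometimes report something else, mostly with a low value. They report only what shows in the picture. A call takes as long as a camera call.
- r.masks_of(thing, camera): "mask" (384x512 bool, what is visible of it) and "rect" ([centre column, centre row, width, height] in pixels, round what is visible of it).
The state is a dict: "time_s": time; "joint_positions": joint angles; "joint_vel": joint speeds; "joint_efforts": joint torques, N m; "eef_pos": TCP position; "tcp_rot": TCP orientation; "wrist_force": force on the tool from outside, world axes, zero at the start; "moment": the same for the moment, N m; "opening": finger opening in m.
Only numpy, scipy, OpenCV 4.12 (cv2) and the standard library are available. Lean on these libraries where they do the work, as an engineer would, in place of code of your own. Each camera call takes 0.05 s, during which the arm holds its last target. There are 200 camera calls.

## Working session

There is one attempt and no reset: what is moved stays moved. The work goes in short steps, Python scripts to look and compute and a tool call to move; the robot and the scene stay as the last step left them, time stands still between calls to the robot, and variables do not carry over. Pictures are saved under pics/ and viewed, on a budget of 10 in all, crops included, one or two more only if the job needs it, and the job is handed in when it is done.

Besides the shell and the picture viewer there is one more tool, called after ">>>" as name(argument=value, ...) on one line, values as JSON. carry_out: Moves the arm, as the interface text tells. Its arguments: {"type":"object","properties":{"increments":{"type":"array"},"force":{"type":"number"}},"required":["increments"]}

```bash
mkdir -p pics; cat > h.py <<'E'
import numpy as np, cv2
from cell import r
def world(cam,d,m=None):
    m=m or r.camera_model(cam); v,u=np.mgrid[0:384,0:512]
    p=np.stack([u,v,np.ones_like(u)],-1)@np.linalg.inv(m['mtx']).T*d[...,None]
    return (p-m['t'])@m['R']
E
python3 - <<'E'
from h import *
s=r.sense(); print({k:np.round(v,3) for k,v in s.items()}, r.tip_extent)
ims=[]
for c in ['scene','side']:
    p,d=r.snapshot(c); np.savez(c+'.npz',p=p,d=d)
    ims.append(p)
    W=world(c,d)
    red=(p[...,0]>130)&(p[...,1]<80)&(p[...,2]<80)&(d>0)
    n,l,st,ce=cv2.connectedComponentsWithStats(red.astype(np.uint8))
    for i in range(1,n):
        if st[i,4]>8: print(c,st[i],np.round(np.median(W[l==i],0),3))
    disc=(np.abs(W[...,2]-.123)<.004)&(d>0)
    q=W[disc]; print(len(q),q.min(0).round(3),q.max(0).round(3))
cv2.imwrite('pics/a.png',cv2.cvtColor(cv2.resize(np.vstack(ims),(800,1200))[:600] if 0 else cv2.resize(ims[0],(800,600)),cv2.COLOR_RGB2BGR))
cv2.imwrite('pics/b.png',cv2.cvtColor(cv2.resize(ims[1],(800,600)),cv2.COLOR_RGB2BGR))
E
```

```text
{'time_s': np.float64(0.0), 'joint_positions': array([ 1.158,  0.131,  1.489, -0.   ,  1.523, -0.085]), 'joint_vel': array([-0.001,  0.001, -0.   ,  0.001, -0.001, -0.   ]), 'joint_efforts': array([ 1.0000e-03, -5.5986e+01, -4.9175e+01,  7.7000e-02,  3.6000e-02,
       -0.0000e+00]), 'eef_pos': array([0.193, 0.568, 0.229]), 'tcp_rot': array([-1.638,  1.569, -1.966]), 'wrist_force': array([ 0.38 , -0.799, -1.076]), 'moment': array([-0.007, -0.032, -0.005]), 'opening': np.float64(0.093)} 0.011
scene [267 193   8   2  12] [ 0.602 -0.03   0.124]
scene [343 236  12   9  82] [0.85  0.004 0.054]
3139 [-1.588 -0.691  0.119] [0.903 2.009 0.127]
side [235 182   7   3  11] [ 0.604 -0.026  0.122]
side [146 199  12   7  65] [0.849 0.005 0.053]
2928 [-0.249 -1.631  0.119] [1.474 0.525 0.127]
```

View pics/a.png

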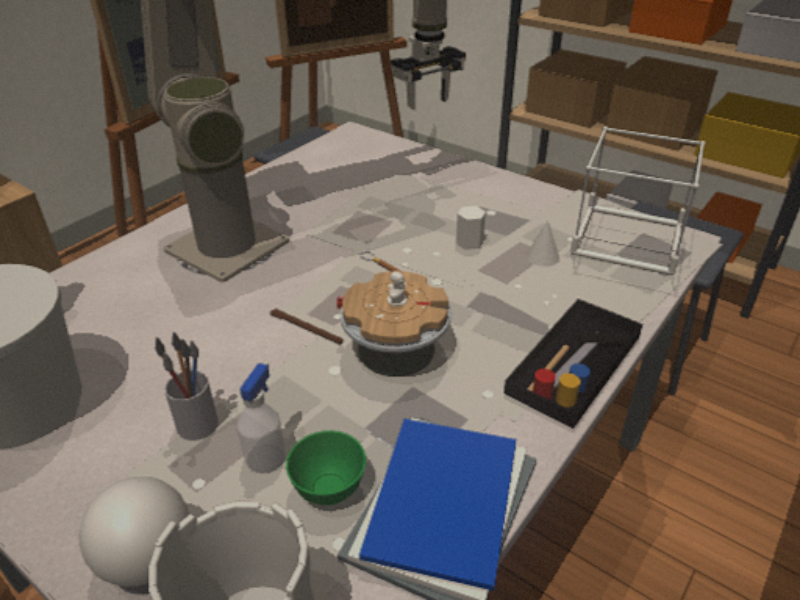

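View pics/b.png

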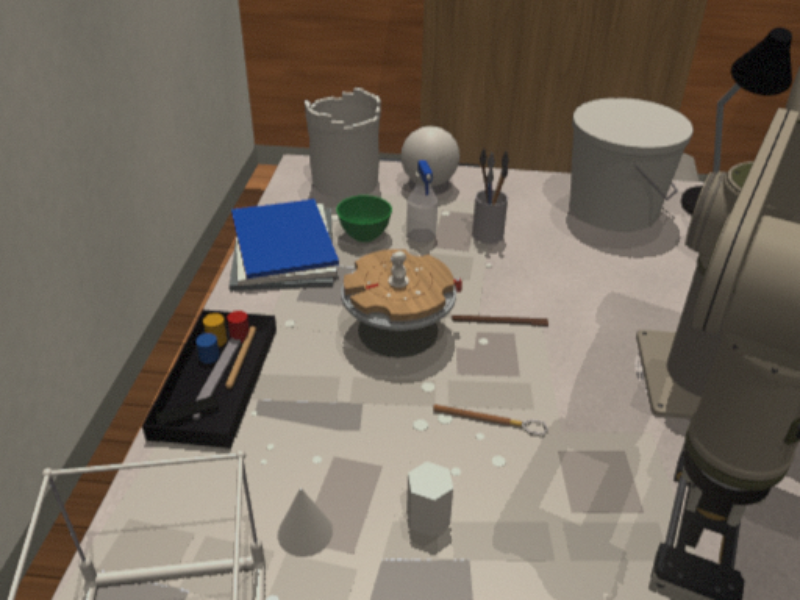

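The scene picture shows the bat at about (395,305), stripe at (422,302) and key at (340,301). The side picture shows the stripe at (370,287) and the key at (458,285). The notch faces away from the robot and the key faces it, so about half a turn is needed. Next I'll measure it.

```bash
cat >> h.py <<'E'
def measure(c,p,d,m=None,zt=.123,c0=None):
    W=world(c,d,m); hsv=cv2.cvtColor(p,cv2.COLOR_RGB2HSV)
    near=(np.hypot(W[...,0]-.565,W[...,1]+.03)<.2)&(d>0)
    top=near&(np.abs(W[...,2]-zt)<.004)
    q=W[top][:,:2].astype(np.float32)
    (cx,cy),rad=cv2.minEnclosingCircle(q)
    red=near&((hsv[...,0]<6)|(hsv[...,0]>174))&(hsv[...,1]>150)&(hsv[...,2]>60)
    n,l,st,_=cv2.connectedComponentsWithStats(red.astype(np.uint8))
    print(c,'circle',round(cx,4),round(cy,4),round(rad,4),'topz',np.median(W[top][:,2]).round(4))
    C=np.array([cx,cy]) if c0 is None else np.array(c0)
    for i in range(1,n):
        if st[i,4]>4:
            w=W[l==i]; k=np.median(w,0); v=k[:2]-C
            print('  red',st[i],k.round(4),'r',np.hypot(*v).round(4),'ang',np.degrees(np.arctan2(v[1],v[0])).round(1))
    return W
E
python3 - <<'E'
from h import *
for c in ['scene','side']:
    z=np.load(c+'.npz'); measure(c,z['p'],z['d'])
    for t in ['bat_face','key','bust','prism','loop_tool','wood_knife']:
        r.snapshot
    W=world(c,z['d'])
    if 1:
        for t in ['bat_face','key','bust','cone','prism','loop_tool','wood_knife','sprayer','mixing_bowl','brush_can']:
            L=r.masks_of(t,c)
            if L:
                w=W[L[0]['mask']&(z['d']>0)]
                print(t,round(L[0]['score'],2),np.percentile(w,5,axis=0).round(3),np.percentile(w,95,axis=0).round(3))
E
```

```text
scene circle 0.5602 -0.055 0.1019 topz 0.1228
  red [216 191   3   6  13] [ 0.4563 -0.0973  0.0978] r 0.1122 ang -157.9
  red [267 193   8   2   9] [ 0.6048 -0.0296  0.124 ] r 0.0513 ang 29.7
bat_face 0.58 [ 0.486 -0.142  0.114] [0.641 0.015 0.125]
key 0.87 [ 0.484 -0.149  0.009] [0.649 0.011 0.125]
bust 0.74 [ 0.542 -0.067  0.124] [ 0.572 -0.034  0.182]
cone 0.84 [0.62  0.373 0.006] [0.67  0.412 0.079]
prism 0.89 [0.444 0.328 0.009] [0.496 0.377 0.087]
loop_tool 0.38 [0.34  0.147 0.006] [0.387 0.16  0.014]
wood_knife 0.67 [ 0.292 -0.122  0.   ] [ 0.453 -0.1    0.012]
sprayer 0.64 [ 0.535 -0.431  0.007] [ 0.579 -0.368  0.18 ]
mixing_bowl 0.71 [ 0.619 -0.43   0.004] [ 0.725 -0.326  0.07 ]
brush_can 0.76 [ 0.364 -0.453  0.009] [ 0.432 -0.388  0.188]
side circle 0.56 -0.0505 0.102 topz 0.122
  red [291 180   4   5   9] [ 0.4518 -0.081   0.099 ] r 0.1124 ang -164.2
  red [235 182   7   2   7] [ 0.6034 -0.0263  0.1221] r 0.0497 ang 29.1
bat_face 0.94 [ 0.479 -0.123  0.111] [0.638 0.039 0.124]
key 0.68 [ 0.473 -0.112  0.009] [0.637 0.044 0.124]
bust 0.66 [ 0.519 -0.393  0.011] [ 0.575 -0.356  0.177]
cone 0.78 [0.607 0.407 0.002] [0.667 0.447 0.08 ]
prism 0.21 [0.33  0.141 0.   ] [0.466 0.169 0.013]
loop_tool 0.87 [0.333 0.147 0.002] [0.468 0.168 0.013]
wood_knife 0.72 [ 0.287 -0.112  0.001] [ 0.447 -0.095  0.011]
sprayer 0.96 [ 0.518 -0.395  0.003] [ 0.576 -0.356  0.177]
mixing_bowl 0.96 [ 0.625 -0.431  0.015] [ 0.722 -0.317  0.068]
brush_can 0.87 [ 0.368 -0.446  0.002] [ 0.428 -0.377  0.184]
```

```bash
cat >> h.py <<'E'
from scipy.spatial.transform import Rotation as Ro
def R0(): return Ro.from_euler('xyz',r.sense()['tcp_rot'])
def goal(pos,psi,R=None,p=None):
    "shift & rotvec(deg) in tool axes to reach pos with tool down, tool y at heading psi(deg)"
    R=R or R0(); p=r.sense()['eef_pos'] if p is None else p
    a=np.radians(psi); x=np.array([0,0,-1.]); y=np.array([np.cos(a),np.sin(a),0]); z=np.cross(x,y)
    G=Ro.from_matrix(np.stack([x,y,z],1))
    return np.round(R.inv().apply(np.array(pos)-p),4),np.round((R.inv()*G).as_rotvec(degrees=True),2)
E
python3 - <<'E'
from h import *
print(R0().as_matrix().round(3))
M=R0().as_matrix(); psi=np.degrees(np.arctan2(M[1,1],M[0,1])); print('psi',psi)
m=r.camera_model('wrist'); print(m['mtx'].round(1)); C=-m['R'].T@m['t']; print('cam in tool',(M.T@(C-r.sense()['eef_pos'])).round(3),'axis',(M.T@m['R'][2]).round(3))
for ps in (-6,-90,psi-66): print(ps,goal([.50,-.052,.33],ps))
E
```

```text
[[ 0.     0.322  0.947]
 [ 0.     0.947 -0.322]
 [-1.     0.     0.   ]]
psi 71.22101596689676
[[325.4   0.  247.7]
 [  0.  325.4 191.9]
 [  0.    0.    1. ]]
cam in tool [-0.155  0.    -0.084] axis [ 0.955 -0.     0.298]
-6 (array([-0.1004, -0.4883,  0.4901]), array([77.22, -0.  , -0.  ]))
-90 (array([-0.1004, -0.4883,  0.4901]), array([161.22,  -0.  ,  -0.  ]))
5.221015966896758 (array([-0.1004, -0.4883,  0.4901]), array([66., -0., -0.]))
```

```bash
python3 - <<'E'
from h import *
s=r.sense(); p0=s['eef_pos']; ph=np.radians(-16)
pe=np.array([.56+.14*np.cos(ph),-.052+.14*np.sin(ph),.33])
R=R0(); p=p0
for f in (.2,.4,.6,.8,1):
    q=p0+f*(pe-p0); psi=71.22-177.2*f
    g=goal(q,psi,R,p); print(g)
    R=R*Ro.from_rotvec(g[1],degrees=True); p=q
E
```

```text
(array([-0.0201, -0.0924,  0.1374]), array([35.44, -0.  , -0.  ]))
(array([-0.0201,  0.0043,  0.1655]), array([35.44, -0.  , -0.  ]))
(array([-0.0201,  0.0995,  0.1323]), array([35.44, -0.  , -0.  ]))
(array([-0.0201,  0.1578,  0.0501]), array([35.44, -0.  ,  0.  ]))
(array([-0.0201,  0.1576, -0.0507]), array([35.44, -0.  ,  0.  ]))
```

>>> carry_out(increments=[-0.004, -0.018, 0.027, 7.1, 0, 0, 0, -0.008, -0.037, 0.055, 14.2, 0, 0, 0, -0.012, -0.055, 0.082, 21.3, 0, 0, 0, -0.016, -0.074, 0.11, 28.4, 0, 0, 0, -0.02, -0.092, 0.137, 35.4, 0, 0, 0], force=20)

```text
time_s: 1.52
eef_pos: [0.2939, 0.4355, 0.2498]
tcp_rot: [1.133, 1.571, 0.182]
wrist_force: [0.4, -0.4, -0.3]
opening: 0.0638
```

>>> carry_out(increments=[-0.004, 0.001, 0.033, 7.1, 0, 0, 0, -0.008, 0.002, 0.066, 14.2, 0, 0, 0, -0.012, 0.003, 0.099, 21.3, 0, 0, 0, -0.016, 0.003, 0.132, 28.4, 0, 0, 0, -0.02, 0.004, 0.166, 35.4, 0, 0, 0])

```text
time_s: 1.93
eef_pos: [0.3942, 0.3033, 0.2701]
tcp_rot: [2.289, 1.57, 0.72]
wrist_force: [0.4, 0.8, -0.2]
opening: 0.0308
```

>>> carry_out(increments=[-0.004, 0.02, 0.026, 7.1, 0, 0, 0, -0.008, 0.04, 0.053, 14.2, 0, 0, 0, -0.012, 0.06, 0.079, 21.3, 0, 0, 0, -0.016, 0.08, 0.106, 28.4, 0, 0, 0, -0.02, 0.1, 0.132, 35.4, 0, 0, 0])

```text
time_s: 2.35
eef_pos: [0.4954, 0.1718, 0.2901]
tcp_rot: [2.418, 1.57, 0.23]
wrist_force: [0.0, 0.7, -0.1]
opening: 0.001
```

>>> carry_out(increments=[-0.004, 0.032, 0.01, 7.1, 0, 0, 0, -0.008, 0.063, 0.02, 14.2, 0, 0, 0, -0.012, 0.095, 0.03, 21.3, 0, 0, 0, -0.016, 0.126, 0.04, 28.4, 0, 0, 0, -0.02, 0.158, 0.05, 35.4, 0, 0, 0])

```text
time_s: 2.77
eef_pos: [0.5961, 0.0403, 0.3099]
tcp_rot: [-3.107, 1.571, 0.37]
wrist_force: [-0.4, 0.5, -0.2]
opening: 0.0007
```

>>> carry_out(increments=[-0.004, 0.032, -0.01, 7.1, 0, 0, 0, -0.008, 0.063, -0.02, 14.2, 0, 0, 0, -0.012, 0.095, -0.03, 21.3, 0, 0, 0, -0.016, 0.126, -0.04, 28.4, 0, 0, 0, -0.02, 0.158, -0.05, 35.4, 0, 0, 0])

```text
time_s: 3.18
eef_pos: [0.6963, -0.0916, 0.3297]
tcp_rot: [-2.041, 1.571, 0.819]
wrist_force: [0.6, 0.4, -0.0]
opening: 0.0004
```

```bash
cat > look.py <<'E'
from h import *
import sys
s=r.sense(); print(s['time_s'],s['eef_pos'].round(4),s['joint_positions'].round(2),s['opening'],s['wrist_force'].round(1))
m=r.camera_model('wrist'); p,d=r.snapshot('wrist'); np.savez('w.npz',p=p,d=d,**m)
measure('wrist',p,d,m,float(sys.argv[2]) if len(sys.argv)>2 else .123)
cv2.imwrite('pics/%s.png'%sys.argv[1],cv2.cvtColor(p,cv2.COLOR_RGB2BGR))
E
python3 look.py w1
```

```text
3.1833 [ 0.6963 -0.0916  0.3297] [-0.2   0.4   0.99  0.    1.75  1.65] 0.0003654534541057729 [ 0.6  0.4 -0. ]
wrist circle 0.5827 -0.0593 0.0969 topz 0.1228
  red [210 244   8   9  39] [ 0.6106 -0.0234  0.1234] r 0.0455 ang 52.2
```

View pics/w1.png

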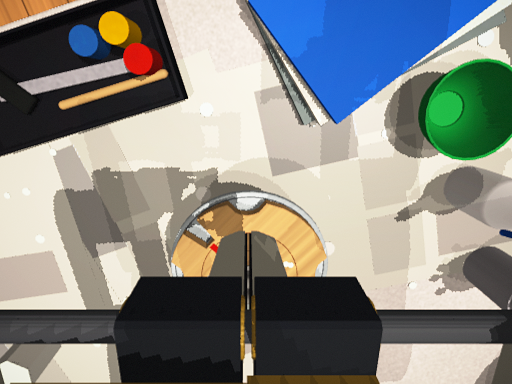

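The wrist picture shows the outer half of the bat: scallop3 at (247,203), straight ahead, and the stripe at (214,247) by the notch at (200,233). The fingers hide the rest. Next I'll refine the centre from the rim arc and plan the entry.

```bash
python3 - <<'E'
from h import *
from scipy.optimize import least_squares
z=np.load('w.npz'); m={k:z[k] for k in('mtx','R','t')}
W=world('wrist',z['d'],m); near=(np.hypot(W[...,0]-.56,W[...,1]+.053)<.15)&(z['d']>0)
for zt,rad in((.123,.1),(.1,.105)):
    q=W[near&(abs(W[...,2]-zt)<.003)&((np.hypot(W[...,0]-.56,W[...,1]+.053)>.08))][:,:2]
    h=cv2.convexHull(q.astype(np.float32))[:,0]
    h=h[np.hypot(*(h-[.56,-.053]).T)>.092]
    f=least_squares(lambda c:np.hypot(*(h-c).T)-rad,[.56,-.053],loss='soft_l1',f_scale=.001)
    print(zt,len(h),f.x.round(4),(f.fun.std()*1e3).round(2))
C=np.array([.56,-.053])
# scallop: angular occupancy of bat top at r 90..97
v=W[...,:2]-C; rr=np.hypot(v[...,0],v[...,1]); a=np.degrees(np.arctan2(v[...,1],v[...,0]))
t=near&(abs(W[...,2]-.123)<.004)&(rr>.089)&(rr<.097)
H,e=np.histogram(a[t],np.arange(-60,60,2)); print(list(zip(e[:-1].astype(int).tolist(),H.tolist())))
E
```

```text
0.123 31 [ 0.5599 -0.0535] 0.23
0.1 56 [ 0.5601 -0.0536] 0.42
[(-60, 17), (-58, 15), (-56, 16), (-54, 17), (-52, 15), (-50, 18), (-48, 17), (-46, 17), (-44, 16), (-42, 17), (-40, 16), (-38, 17), (-36, 20), (-34, 15), (-32, 16), (-30, 18), (-28, 19), (-26, 11), (-24, 0), (-22, 0), (-20, 0), (-18, 0), (-16, 0), (-14, 0), (-12, 0), (-10, 0), (-8, 0), (-6, 5), (-4, 19), (-2, 19), (0, 15), (2, 18), (4, 16), (6, 16), (8, 19), (10, 15), (12, 18), (14, 18), (16, 17), (18, 17), (20, 17), (22, 9), (24, 0), (26, 0), (28, 0), (30, 0), (32, 0), (34, 0), (36, 14), (38, 17), (40, 14), (42, 13), (44, 15), (46, 18), (48, 18), (50, 11), (52, 14), (54, 17), (56, 14)]
```

```bash
python3 - <<'E'
from h import *
print(goal([.6565,-.0799,.16],-105.3)); print(goal([.6565,-.0799,.123],-105.3))
E
```

```text
(array([ 0.1678, -0.0049,  0.0449]), array([-1.61,  0.02, -0.13]))
(array([ 0.2048, -0.005 ,  0.0448]), array([-1.61,  0.02, -0.13]))
```

>>> carry_out(increments=[0.035, -0.001, 0.009, -0.4, 0, 0, 0, 0.07, -0.002, 0.018, -0.8, 0, 0, 0, 0.105, -0.003, 0.027, -1.2, 0, 0, 0, 0.14, -0.004, 0.036, -1.6, 0, 0, 0, 0.168, -0.005, 0.045, -1.6, 0, 0, 0])

```text
time_s: 3.65
eef_pos: [0.652, -0.0729, 0.1583]
tcp_rot: [0.049, 1.568, 2.944]
wrist_force: [1.0, -0.2, -0.0]
opening: 0.0005
```

>>> carry_out(increments=[0.009, 0, 0, 0, 0, 0, 0, 0.018, 0, 0, 0, 0, 0, 0, 0.027, 0, 0, 0, 0, 0, 0, 0.037, 0, 0, 0, 0, 0, 0, 0.037, 0, 0, 0, 0, 0, 0])

```text
time_s: 4.07
eef_pos: [0.6555, -0.0738, 0.1255]
tcp_rot: [-3.119, 1.567, -0.225]
wrist_force: [3.0, -1.1, 0.1]
opening: 0.0004
```

```bash
python3 - <<'E'
from h import *
s=r.sense();print(s['time_s'],s['eef_pos'].round(4),s['wrist_force'].round(2)); print(goal([.6565,-.0799,.123],-105.3))
for t in (4,8,12,16,20): a=np.radians(t); print(t,round(-.1*np.sin(a),4),round(.1*(1-np.cos(a)),4))
E
```

```text
4.0667 [ 0.6555 -0.0738  0.1255] [ 3.02 -1.14  0.14]
(array([ 0.0025,  0.0056, -0.0024]), array([ 1.11, -0.22,  0.01]))
4 -0.007 0.0002
8 -0.0139 0.001
12 -0.0208 0.0022
16 -0.0276 0.0039
20 -0.0342 0.006
```

The finger is inside the scallop but a few mm to the counter-clockwise side. That is the direction I want to turn. I'll start gently and fix the radius and yaw in the same call.

>>> carry_out(increments=[0.001, -0.0036, -0.0022, -4.2, 0, 0, 0, 0.0025, -0.0088, -0.0017, -7.2, 0, 0, 0, 0.0025, -0.0156, -0.0006, -11.2, 0, 0, 0, 0.0025, -0.0225, 0.0011, -15.2, 0, 0, 0, 0.0025, -0.0291, 0.0031, -19.2, 0, 0, 0])

```text
time_s: 4.48
eef_pos: [0.6601, -0.0461, 0.1253]
tcp_rot: [2.541, 1.565, -0.511]
wrist_force: [-0.1, -6.4, 4.4]
opening: 0.0006
```

```bash
cat > st.py <<'E'
from h import *
s=r.sense(); M=R0().as_matrix(); v=s['eef_pos'][:2]-[.56,-.0535]
print('t',s['time_s'],'z',s['eef_pos'][2].round(4),'phi',np.degrees(np.arctan2(v[1],v[0])).round(2),'r',np.hypot(*v).round(4),'psi+90',(np.degrees(np.arctan2(M[1,1],M[0,1]))+90).round(2),'xaxis',M[:,0].round(3),'F',s['wrist_force'].round(1),'j',s['joint_positions'].round(2))
E
python3 st.py
```

```text
t 4.4833 z 0.1253 phi 4.23 r 0.1004 psi+90 5.16 xaxis [ 0.005 -0.003 -1.   ] F [-0.1 -6.4  4.4] j [-0.15  0.35  1.42 -0.    1.36  1.34]
```

>>> carry_out(increments=[-0.001, -0.007, 0.0002, -4, 0, 0, 0, -0.001, -0.0139, 0.001, -8, 0, 0, 0, -0.001, -0.0208, 0.0022, -12, 0, 0, 0, -0.001, -0.0276, 0.0039, -16, 0, 0, 0, -0.001, -0.0342, 0.006, -20, 0, 0, 0])

```text
time_s: 4.9
eef_pos: [0.6516, -0.0125, 0.126]
tcp_rot: [2.272, 1.564, -0.431]
wrist_force: [3.7, -7.1, 1.7]
opening: 0.0008
```

>>> carry_out(increments=[0, -0.007, 0.0002, -4, 0, 0, 0, 0, -0.0139, 0.001, -8, 0, 0, 0, 0, -0.0208, 0.0022, -12, 0, 0, 0, 0, -0.0276, 0.0039, -16, 0, 0, 0, 0, -0.0342, 0.006, -20, 0, 0, 0])

```text
time_s: 5.32
eef_pos: [0.632, 0.0165, 0.1262]
tcp_rot: [2.069, 1.563, -0.284]
wrist_force: [6.5, -4.9, 1.9]
opening: 0.0005
```

```bash
python3 st.py
```

```text
t 5.3167 z 0.1262 phi 44.17 r 0.1004 psi+90 45.18 xaxis [ 0.007 -0.002 -1.   ] F [ 6.5 -4.9  1.9] j [-0.05  0.28  1.51 -0.    1.34  0.73]
```

>>> carry_out(increments=[0, -0.007, 0.0002, -4, 0, 0, 0, 0, -0.0139, 0.001, -8, 0, 0, 0, 0, -0.0208, 0.0022, -12, 0, 0, 0, 0, -0.0276, 0.0039, -16, 0, 0, 0, 0, -0.0342, 0.006, -20, 0, 0, 0])

```text
time_s: 5.73
eef_pos: [0.6041, 0.037, 0.1265]
tcp_rot: [1.87, 1.562, -0.134]
wrist_force: [7.3, -2.3, 1.3]
opening: 0.0008
```

>>> carry_out(increments=[0, -0.007, 0.0002, -4, 0, 0, 0, 0, -0.0139, 0.001, -8, 0, 0, 0, 0, -0.0208, 0.0022, -12, 0, 0, 0, 0, -0.0276, 0.0039, -16, 0, 0, 0, 0, -0.0342, 0.006, -20, 0, 0, 0])

```text
time_s: 6.15
eef_pos: [0.5708, 0.0467, 0.1266]
tcp_rot: [1.653, 1.561, -0.002]
wrist_force: [7.5, -0.4, 1.9]
opening: 0.0005
```

```bash
python3 st.py; python3 - <<'E'
from h import *
for c in ['scene','side']:
    p,d=r.snapshot(c); measure(c,p,d,None,.123,[.56,-.0535])
E
```

```text
t 6.15 z 0.1266 phi 83.84 r 0.1007 psi+90 85.21 xaxis [ 0.009 -0.    -1.   ] F [ 7.5 -0.4  1.9] j [-0.01  0.12  1.69  0.    1.32  0.08]
scene circle 0.5603 -0.0538 0.1024 topz 0.1222
  red [216 191   3   6  12] [ 0.4558 -0.0973  0.099 ] r 0.113 ang -157.2
side circle 0.5569 -0.0393 0.1031 topz 0.1213
  red [262 187   4   4   8] [ 0.5292 -0.0102  0.1216] r 0.0532 ang 125.4
```

>>> carry_out(increments=[0, -0.007, 0.0002, -4, 0, 0, 0, 0, -0.0139, 0.001, -8, 0, 0, 0, 0, -0.0208, 0.0022, -12, 0, 0, 0, 0, -0.0276, 0.0039, -16, 0, 0, 0, 0, -0.0342, 0.006, -20, 0, 0, 0])

```text
time_s: 6.67
eef_pos: [0.5362, 0.0444, 0.1266]
tcp_rot: [1.447, 1.561, 0.142]
wrist_force: [8.4, 3.9, 1.8]
opening: 0.0009
```

>>> carry_out(increments=[0, -0.007, 0.0002, -4, 0, 0, 0, 0, -0.0139, 0.001, -8, 0, 0, 0, 0, -0.0208, 0.0022, -12, 0, 0, 0, 0, -0.0276, 0.0039, -16, 0, 0, 0, 0, -0.0342, 0.006, -20, 0, 0, 0])

```text
time_s: 7.08
eef_pos: [0.5043, 0.0304, 0.1265]
tcp_rot: [1.251, 1.562, 0.295]
wrist_force: [6.6, 8.7, 3.8]
opening: 0.0003
```

>>> carry_out(increments=[0, -0.007, 0.0002, -4, 0, 0, 0, 0, -0.0139, 0.001, -8, 0, 0, 0, 0, -0.0208, 0.0022, -12, 0, 0, 0, 0, -0.0276, 0.0039, -16, 0, 0, 0, 0, -0.0276, 0.0039, -16, 0, 0, 0])

```text
time_s: 7.5
eef_pos: [0.4828, 0.0111, 0.1263]
tcp_rot: [1.08, 1.564, 0.404]
wrist_force: [1.2, 8.2, 6.6]
opening: 0.0003
```

```bash
python3 st.py; python3 look.py w2; python3 - <<'E'
from h import *
for c in ['scene','side']:
    p,d=r.snapshot(c); measure(c,p,d,None,.123,[.56,-.0535])
E
```

```text
t 7.5 z 0.1263 phi 140.08 r 0.1006 psi+90 141.29 xaxis [ 0.006  0.003 -1.   ] F [1.2 8.2 6.6] j [-0.09 -0.12  1.93  0.    1.32 -0.98]
7.5 [0.4828 0.0111 0.1263] [-0.09 -0.12  1.93  0.    1.32 -0.98] 0.0002881214970367279 [1.2 8.2 6.6]
wrist circle 0.5432 -0.0369 0.0973 topz 0.1219
  red [ 82 267  37  43 822] [ 0.4534 -0.0826  0.103 ] r 0.1008 ang -153.0
scene circle 0.558 -0.0565 0.1023 topz 0.1222
  red [236 185   6   4  11] [ 0.5075 -0.0547  0.123 ] r 0.0526 ang -178.7
  red [216 192   3   5  11] [ 0.4569 -0.0986  0.1005] r 0.1125 ang -156.4
side circle 0.5534 -0.0486 0.1063 topz 0.1214
  red [291 180   4   4   8] [ 0.4534 -0.0827  0.1026] r 0.1106 ang -164.7
```

View pics/w2.png

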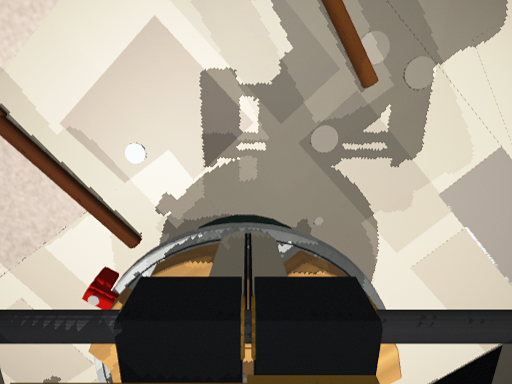

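The key shows clearly at (100,288), left of the fingers, and the notch is hidden behind them. I'll measure the key's radial line from this view.

```bash
python3 - <<'E'
from h import *
z=np.load('w.npz'); m={k:z[k] for k in('mtx','R','t')}
W=world('wrist',z['d'],m); hsv=cv2.cvtColor(z['p'],cv2.COLOR_RGB2HSV)
red=((hsv[...,0]<6)|(hsv[...,0]>174))&(hsv[...,1]>150)&(hsv[...,2]>60)&(z['d']>0)&(W[...,0]>.4)&(W[...,0]<.52)
w=W[red]; C=np.array([.56,-.0535])
t=w[abs(w[:,2]-.1075)<.0025]; v=t[:,:2]-C; a=np.degrees(np.arctan2(v[:,1],v[:,0])); rr=np.hypot(*v.T)
print(len(w),len(t),np.percentile(w[:,2],[5,50,95]).round(4))
for lo in(.098,.102,.106,.110,.114):
    s=(rr>lo)&(rr<lo+.004)
    if s.sum(): print(lo,s.sum(),np.percentile(a[s],[3,97]).round(1),'w mm',(np.radians(np.ptp(a[s]))*lo*1e3).round(1))
print('rmax',rr.max(), 'box', cv2.minAreaRect((t[:,:2]*1000).astype(np.float32)))
E
```

```text
822 269 [0.0885 0.103  0.1077]
0.098 32 [-165.6 -160.9] w mm 9.8
0.102 84 [-164.2 -159.8] w mm 9.0
0.106 56 [-164.3 -159.7] w mm 10.9
0.11 26 [-164.2 -162.9] w mm 4.0
0.114 71 [-164.  -159.8] w mm 11.1
rmax 0.1176024033027606 box ((456.78271484375, -86.4622802734375), (18.62474822998047, 12.784269332885742), 24.301183700561523)
```

>>> carry_out(increments=[-0.001, -0.007, 0.0002, -4, 0, 0, 0, -0.001, -0.0139, 0.001, -8, 0, 0, 0, -0.001, -0.0208, 0.0022, -12, 0, 0, 0, -0.001, -0.0259, 0.0034, -15, 0, 0, 0, -0.001, -0.0259, 0.0034, -15, 0, 0, 0])

```text
time_s: 8.07
eef_pos: [0.4681, -0.0123, 0.1262]
tcp_rot: [0.562, 1.568, 0.146]
wrist_force: [-2.0, 3.0, 5.0]
opening: 0.0004
```

```bash
python3 st.py; python3 - <<'E'
from h import *
for c in ['scene','side']:
    p,d=r.snapshot(c); measure(c,p,d,None,.123,[.56,-.0535])
E
```

```text
t 8.0667 z 0.1262 phi 155.87 r 0.1007 psi+90 156.17 xaxis [ 0.003  0.    -1.   ] F [-2.  3.  5.] j [-0.14 -0.16  1.97  0.    1.33 -1.29]
scene circle 0.5557 -0.0559 0.1033 topz 0.1221
  red [234 188   6   3   9] [ 0.5113 -0.068   0.1216] r 0.0508 ang -163.4
  red [216 192   3   5  11] [ 0.4569 -0.0982  0.0984] r 0.1124 ang -156.6
side circle 0.5542 -0.0485 0.1055 topz 0.1215
```

>>> carry_out(increments=[0, 0.002, 0, 0, 0, 0, 0, -0.02, 0.002, 0, 0, 0, 0, 0, -0.06, 0.002, 0, 0, 0, 0, 0, -0.1, 0.002, 0, 0, 0, 0, 0, -0.13, 0.002, 0, 0, 0, 0, 0])

```text
time_s: 8.58
eef_pos: [0.4684, -0.0106, 0.2577]
tcp_rot: [0.098, 1.568, -0.322]
wrist_force: [1.2, 0.9, 0.7]
opening: 0.0004
```

>>> carry_out(increments=[-0.01, 0, 0, 0, 0, 0, 0, -0.03, 0, 0, 0, 0, 0, 0, -0.04, 0, 0, 0, 0, 0, 0, -0.04, 0, 0, 0, 0, 0, 0, -0.04, 0, 0, 0, 0, 0, 0])

```text
time_s: 9.0
eef_pos: [0.4679, -0.0105, 0.2937]
tcp_rot: [-0.302, 1.57, -0.722]
wrist_force: [-0.1, 0.7, -0.6]
opening: 0.0004
```

```bash
python3 st.py; python3 - <<'E'
from h import *
a=np.radians(-162); print(goal([.56+.15*np.cos(a),-.0535+.15*np.sin(a),.3],108))
E
```

```text
t 9.0 z 0.2937 phi 154.98 r 0.1017 psi+90 155.98 xaxis [ 0. -0. -1.] F [-0.1  0.7 -0.6] j [-0.13 -0.25  1.74 -0.    1.65 -1.28]
(array([-0.0063, -0.1022, -0.0098]), array([-4.202e+01,  2.000e-02,  1.000e-02]))
```

>>> carry_out(increments=[-0.001, -0.017, -0.002, -7, 0, 0, 0, -0.002, -0.034, -0.004, -14, 0, 0, 0, -0.003, -0.051, -0.006, -21, 0, 0, 0, -0.004, -0.068, -0.008, -28, 0, 0, 0, -0.005, -0.085, -0.009, -35, 0, 0, 0])

```text
time_s: 9.42
eef_pos: [0.4237, -0.0848, 0.297]
tcp_rot: [2.676, 1.568, 2.875]
wrist_force: [0.6, 0.5, -0.7]
opening: 0.0004
```

>>> carry_out(increments=[0, -0.01, 0.01, -5, 0, 0, 0, 0, -0.014, 0.01, -7, 0, 0, 0, 0, -0.014, 0.01, -7, 0, 0, 0, 0, -0.014, 0.01, -7, 0, 0, 0, 0, -0.014, 0.01, -7, 0, 0, 0])

```text
time_s: 9.83
eef_pos: [0.4369, -0.0959, 0.298]
tcp_rot: [2.471, 1.569, 2.784]
wrist_force: [-0.5, -0.1, -0.5]
opening: 0.0006
```

```bash
python3 st.py; python3 look.py w3; cat > nk.py <<'E'
from h import *
z=np.load('w.npz'); m={k:z[k] for k in('mtx','R','t')}
W=world('wrist',z['d'],m); hsv=cv2.cvtColor(z['p'],cv2.COLOR_RGB2HSV); C=np.array([.56,-.0535])
v=W[...,:2]-C; rr=np.hypot(v[...,0],v[...,1]); a=np.degrees(np.arctan2(v[...,1],v[...,0]))%360
red=((hsv[...,0]<6)|(hsv[...,0]>174))&(hsv[...,1]>150)&(z['d']>0)
print('z top',np.median(W[...,2][(rr<.095)&(rr>.07)&(abs(W[...,2]-.12)<.006)]).round(4))
for lo in(.07,.075,.08,.085,.09,.095):
    t=(rr>lo)&(rr<lo+.005)&(W[...,2]>.1115)&(W[...,2]<.127)&~red&(a>170)&(a<225)
    b=np.sort(a[t]); 
    if len(b)>5: i=np.diff(b).argmax(); print('notch',lo,b[i].round(1),b[i+1].round(1),((b[i]+b[i+1])/2).round(2))
for lo in(.07,.08,.09,.1,.105,.11):
    t=red&(rr>lo)&(rr<lo+.005)&(abs(W[...,2]-.1075)<.003)
    if t.sum()>5: q=np.percentile(a[t],[3,97]); print('key',lo,t.sum(),q.round(1),q.mean().round(2))
t=red&(rr<.066)&(abs(W[...,2]-.12)<.006)
if t.sum(): print('stripe',t.sum(),np.median(a[t]).round(2))
E
python3 nk.py
```

```text
t 9.8333 z 0.298 phi -160.99 r 0.1302 psi+90 197.93 xaxis [-0.002  0.001 -1.   ] F [-0.5 -0.1 -0.5] j [-0.33 -0.31  1.78  0.    1.67 -2.21]
9.8333 [ 0.4369 -0.0959  0.298 ] [-0.33 -0.31  1.78  0.    1.67 -2.21] 0.0006466730031478368 [-0.5 -0.1 -0.5]
wrist circle 0.5585 -0.0539 0.0997 topz 0.1218
  red [240 177  16  43 459] [ 0.4654 -0.0844  0.1058] r 0.098 ang -161.9
  red [247 233   4  19  35] [ 0.4292 -0.0977  0.2989] r 0.1365 ang -161.3
z top 0.1218
notch 0.07 188.9 203.1 196.02
notch 0.075 189.0 203.1 196.07
notch 0.08 189.0 203.2 196.1
notch 0.085 189.0 203.1 196.05
notch 0.09 189.0 203.3 196.12
notch 0.095 189.0 203.1 196.05
key 0.07 10 [195.1 201.3] 198.19
key 0.08 37 [195.5 201.9] 198.72
key 0.09 35 [195.2 201.4] 198.33
key 0.1 37 [195.6 201.7] 198.64
key 0.105 29 [196.1 201.5] 198.8
key 0.11 13 [195.9 201.5] 198.7
```

View pics/w3.png

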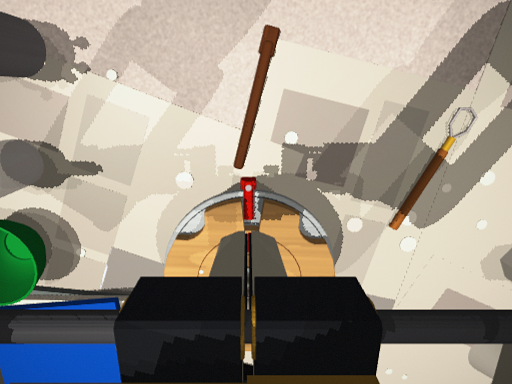

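The view shows the key at (248,200), inside the notch's angular span but 2.5° counter-clockwise of its middle. I'll go back into the same scallop and push about 2.5° further. At the end of the last push the finger stood at 155.9°, so the target is 158.4°.

```bash
python3 - <<'E'
from h import *
R=R0();p=r.sense()['eef_pos']
for ph,z,rd in ((174,.27,.12),(152,.2,.1007)):
    a=np.radians(ph); q=np.array([.56+rd*np.cos(a),-.0535+rd*np.sin(a),z])
    g=goal(q,ph-90,R,p); print(g); R=R*Ro.from_rotvec(g[1],degrees=True); p=q
E
```

```text
(array([0.0284, 0.0511, 0.0204]), array([23.96, -0.07, -0.03]))
(array([0.07  , 0.0377, 0.0266]), array([22., -0., -0.]))
```

>>> carry_out(increments=[0.006, 0.011, 0.004, 6, 0, 0, 0, 0.014, 0.025, 0.01, 12, 0, 0, 0, 0.021, 0.038, 0.015, 18, 0, 0, 0, 0.028, 0.051, 0.02, 24, 0, 0, 0, 0.028, 0.051, 0.02, 24, 0, 0, 0])

```text
time_s: 10.3
eef_pos: [0.4398, -0.0393, 0.2694]
tcp_rot: [2.692, 1.568, 2.582]
wrist_force: [0.4, -0.6, -0.1]
opening: 0.0007
```

>>> carry_out(increments=[0.017, 0.009, 0.006, 5.5, 0, 0, 0, 0.035, 0.019, 0.013, 11, 0, 0, 0, 0.052, 0.028, 0.02, 16.5, 0, 0, 0, 0.07, 0.038, 0.027, 22, 0, 0, 0, 0.07, 0.038, 0.027, 22, 0, 0, 0])

```text
time_s: 10.72
eef_pos: [0.4701, -0.0054, 0.1974]
tcp_rot: [-2.843, 1.566, 2.95]
wrist_force: [-0.0, -0.7, -0.7]
opening: 0.0006
```

>>> carry_out(increments=[0, 0, 0, 0, 0, 0, 0, 0, 0, 0, 0, 0, 0, 0, 0, 0, 0, 0, 0, 0, 0])

```text
time_s: 10.97
eef_pos: [0.4719, -0.0072, 0.2027]
tcp_rot: [0.222, 1.569, -0.263]
wrist_force: [0.4, 0.2, 0.2]
opening: 0.0003
```

```bash
python3 st.py; python3 - <<'E'
from h import *
a=np.radians(152); print(goal([.56+.1007*np.cos(a),-.0535+.1007*np.sin(a),.126],62))
E
```

```text
t 10.9667 z 0.2027 phi 152.3 r 0.0995 psi+90 152.16 xaxis [ 0.002 -0.001 -1.   ] F [0.4 0.2 0.2] j [-0.12 -0.21  1.87 -0.    1.48 -1.21]
(array([ 0.0767,  0.0005, -0.0013]), array([ 0.16,  0.12, -0.03]))
```

>>> carry_out(increments=[0.025, 0, -0.001, 0, 0, 0, 0, 0.05, 0, -0.001, 0, 0, 0, 0, 0.068, 0, -0.001, 0, 0, 0, 0, 0.077, 0, -0.001, 0, 0, 0, 0, 0.077, 0, -0.001, 0, 0, 0, 0])

```text
time_s: 11.38
eef_pos: [0.4693, -0.0064, 0.1229]
tcp_rot: [-2.735, 1.568, 3.06]
wrist_force: [0.3, 0.6, -0.1]
opening: 0.0004
```

```bash
python3 st.py
```

```text
t 11.3833 z 0.1229 phi 152.56 r 0.1022 psi+90 152.06 xaxis [-0.003  0.    -1.   ] F [ 0.3  0.6 -0.1] j [-0.12 -0.15  1.96 -0.    1.33 -1.21]
```

>>> carry_out(increments=[-0.001, -0.003, 0.001, -1.5, 0, 0, 0, -0.001, -0.006, 0.001, -3, 0, 0, 0, -0.001, -0.0085, 0.0012, -5, 0, 0, 0, -0.001, -0.0105, 0.0015, -6, 0, 0, 0, -0.001, -0.0105, 0.0015, -6, 0, 0, 0])

```text
time_s: 11.8
eef_pos: [0.4678, -0.0164, 0.1269]
tcp_rot: [0.358, 1.568, -0.025]
wrist_force: [-0.2, 2.5, 1.8]
opening: 0.0003
```

>>> carry_out(increments=[0, 0, 0, 0, 0, 0, 0, 0, 0, 0, 0, 0, 0, 0])

```text
time_s: 11.97
eef_pos: [0.4678, -0.0162, 0.1264]
tcp_rot: [0.222, 1.569, -0.162]
wrist_force: [0.3, 1.4, 5.2]
opening: 0.0
```

```bash
python3 st.py
```

```text
t 11.9667 z 0.1264 phi 157.99 r 0.0994 psi+90 157.98 xaxis [ 0.002 -0.    -1.   ] F [0.3 1.4 5.2] j [-0.14 -0.16  1.97 -0.    1.33 -1.33]
```

>>> carry_out(increments=[0, 0.002, 0, 0, 0, 0, 0, -0.03, 0.002, 0, 0, 0, 0, 0, -0.07, 0.002, 0, 0, 0, 0, 0, -0.11, 0.002, 0, 0, 0, 0, 0, -0.15, 0.002, 0, 0, 0, 0, 0])

```text
time_s: 12.38
eef_pos: [0.4669, -0.0142, 0.2762]
tcp_rot: [-2.601, 1.569, -2.985]
wrist_force: [1.1, -0.3, 0.6]
opening: 0.0003
```

>>> carry_out(increments=[-0.01, -0.016, -0.004, -7, 0, 0, 0, -0.02, -0.032, -0.008, -14, 0, 0, 0, -0.02, -0.048, -0.01, -21, 0, 0, 0, -0.02, -0.064, -0.01, -28, 0, 0, 0, -0.02, -0.08, -0.008, -35, 0, 0, 0])

```text
time_s: 12.8
eef_pos: [0.4298, -0.086, 0.2953]
tcp_rot: [-1.671, 1.57, -1.438]
wrist_force: [-0.5, -0.6, 0.3]
opening: 0.0005
```

>>> carry_out(increments=[0, -0.006, 0.005, -5, 0, 0, 0, 0, -0.006, 0.005, -5, 0, 0, 0, 0, -0.006, 0.005, -5, 0, 0, 0, 0, -0.006, 0.005, -5, 0, 0, 0])

```text
time_s: 13.13
eef_pos: [0.4363, -0.0898, 0.2948]
tcp_rot: [2.531, 1.57, 2.843]
wrist_force: [0.1, 0.5, -0.9]
opening: 0.0007
```

```bash
python3 st.py; python3 look.py w4; python3 nk.py; python3 - <<'E'
from h import *
a=np.radians(176)
for z in(.2,.14):print(goal([.56+.075*np.cos(a),-.0535+.075*np.sin(a),z],86))
E
```

```text
t 13.1333 z 0.2948 phi -163.64 r 0.1289 psi+90 197.85 xaxis [-0.001  0.    -1.   ] F [ 0.1  0.5 -0.9] j [-0.32 -0.31  1.79 -0.    1.67 -2.2 ]
13.1333 [ 0.4363 -0.0898  0.2948] [-0.32 -0.31  1.79 -0.    1.67 -2.2 ] 0.0007356438964970496 [ 0.1  0.5 -0.9]
wrist circle 0.5586 -0.0537 0.0997 topz 0.1218
  red [235 177  16  43 464] [ 0.465  -0.0843  0.1058] r 0.0985 ang -161.9
z top 0.1218
notch 0.07 191.6 205.7 198.67
notch 0.075 191.5 205.8 198.66
notch 0.08 191.6 205.8 198.72
notch 0.085 191.6 205.8 198.7
notch 0.09 191.6 205.8 198.7
notch 0.095 191.6 205.8 198.74
key 0.07 7 [195.5 201.1] 198.31
key 0.08 30 [195.6 201.1] 198.32
key 0.09 40 [195.3 201.4] 198.31
key 0.1 37 [195.5 201.6] 198.54
key 0.105 27 [196.  201.4] 198.66
key 0.11 12 [195.8 201. ] 198.4
(array([0.0949, 0.0244, 0.0592]), array([ 2.189e+01, -3.000e-02, -1.000e-02]))
(array([0.1549, 0.0244, 0.0593]), array([ 2.189e+01, -3.000e-02, -1.000e-02]))
```

View pics/w4.png

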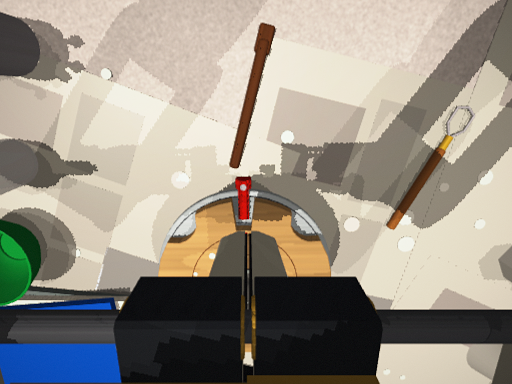

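The key at (243,200) is now centred in the notch: 198.7° against 198.4°. Next I'll press on the face at 176°, r 75 mm.

>>> carry_out(increments=[0.02, 0.006, 0.015, 5.5, 0, 0, 0, 0.045, 0.012, 0.03, 11, 0, 0, 0, 0.07, 0.018, 0.045, 16.5, 0, 0, 0, 0.095, 0.024, 0.059, 21.9, 0, 0, 0, 0.095, 0.024, 0.059, 21.9, 0, 0, 0])

```text
time_s: 13.6
eef_pos: [0.4834, -0.0465, 0.1944]
tcp_rot: [2.914, 1.563, 2.841]
wrist_force: [0.1, 0.1, -0.6]
opening: 0.0008
```

>>> carry_out(increments=[0.02, 0, 0, 0, 0, 0, 0, 0.04, 0, 0, 0, 0, 0, 0, 0.055, 0, 0, 0, 0, 0, 0, 0.06, 0, 0, 0, 0, 0, 0, 0.06, 0, 0, 0, 0, 0, 0])

```text
time_s: 14.02
eef_pos: [0.4842, -0.0489, 0.1395]
tcp_rot: [3.065, 1.569, 2.999]
wrist_force: [0.1, -0.2, -0.2]
opening: 0.0006
```

```bash
python3 st.py
```

```text
t 14.0167 z 0.1395 phi 176.5 r 0.0759 psi+90 176.17 xaxis [-0.002  0.    -1.   ] F [ 0.1 -0.2 -0.2] j [-0.21 -0.12  1.9  -0.    1.36 -1.71]
```

>>> carry_out(increments=[0.004, 0, 0, 0, 0, 0, 0, 0.007, 0, 0, 0, 0, 0, 0, 0.009, 0, 0, 0, 0, 0, 0, 0.011, 0, 0, 0, 0, 0, 0, 0.013, 0, 0, 0, 0, 0, 0])

```text
time_s: 14.43
eef_pos: [0.4861, -0.0493, 0.1291]
tcp_rot: [-0.153, 1.569, -0.221]
wrist_force: [-3.4, 0.7, 10.7]
opening: 0.0005
```

>>> carry_out(increments=[0.001, 0, 0, 0, 0, 0, 0, 0.002, 0, 0, 0, 0, 0, 0, 0.002, 0, 0, 0, 0, 0, 0])

```text
time_s: 14.68
eef_pos: [0.4861, -0.0493, 0.127]
tcp_rot: [-0.164, 1.569, -0.231]
wrist_force: [-2.8, 0.2, 7.8]
opening: 0.0006
```

```bash
python3 st.py
```

```text
t 14.6833 z 0.127 phi 176.78 r 0.074 psi+90 176.12 xaxis [ 0.002 -0.001 -1.   ] F [-2.8  0.2  7.8] j [-0.21 -0.1   1.91 -0.    1.33 -1.71]
```

Going down. Press a little further until the force rises firmly.

>>> carry_out(increments=[0.001, 0, 0, 0, 0, 0, 0, 0.002, 0, 0, 0, 0, 0, 0, 0.003, 0, 0, 0, 0, 0, 0, 0.004, 0, 0, 0, 0, 0, 0, 0.004, 0, 0, 0, 0, 0, 0])

```text
time_s: 15.1
eef_pos: [0.4862, -0.0494, 0.1255]
tcp_rot: [-0.232, 1.568, -0.3]
wrist_force: [-14.4, 2.7, 28.4]
opening: 0.0004
```

```bash
python3 st.py
```

```text
t 15.1 z 0.1255 phi 176.8 r 0.0739 psi+90 176.13 xaxis [ 0.002 -0.001 -1.   ] F [-14.4   2.7  28.4] j [-0.21 -0.1   1.92 -0.    1.32 -1.71]
```

The arm meets 28 N with the tip at z 0.1145, so the bat has bottomed out. I'll back off and verify.

>>> carry_out(increments=[-0.006, 0, 0, 0, 0, 0, 0, -0.012, 0, 0, 0, 0, 0, 0, -0.04, 0, 0, 0, 0, 0, 0, -0.08, 0, 0, 0, 0, 0, 0, -0.12, 0, 0, 0, 0, 0, 0])

```text
time_s: 15.52
eef_pos: [0.4841, -0.0489, 0.2417]
tcp_rot: [3.011, 1.568, 2.943]
wrist_force: [0.5, -0.4, 0.2]
opening: 0.0003
```

>>> carry_out(increments=[-0.03, -0.012, -0.02, -7, 0, 0, 0, -0.05, -0.024, -0.04, -14, 0, 0, 0, -0.06, -0.024, -0.055, -21, 0, 0, 0, -0.06, -0.024, -0.055, -21, 0, 0, 0, -0.06, -0.024, -0.055, -21, 0, 0, 0])

```text
time_s: 15.93
eef_pos: [0.4292, -0.0696, 0.3021]
tcp_rot: [-0.52, 1.568, -0.225]
wrist_force: [0.3, -0.1, -0.9]
opening: 0.0004
```

```bash
python3 st.py; python3 look.py w5 .115; sed -i 's/>.1115/>.1105/' nk.py; python3 nk.py; python3 - <<'E'
from h import *
p,d=r.snapshot('scene'); W=measure('scene',p,d,None,.115,[.56,-.0535])
b=(np.hypot(W[...,0]-.56,W[...,1]+.0535)<.04)&(W[...,2]>.12)&(W[...,2]<.2)
print('bust',np.median(W[b],0).round(3),np.percentile(W[b][:,2],[1,99]).round(3))
cv2.imwrite('pics/e.png',cv2.cvtColor(cv2.resize(p[140:300,160:360],(800,640))[:600],cv2.COLOR_RGB2BGR))
E
```

```text
t 15.9333 z 0.3021 phi -173.0 r 0.1318 psi+90 196.89 xaxis [ 0.003 -0.001 -1.   ] F [ 0.3 -0.1 -0.9] j [-0.28 -0.35  1.8   0.    1.69 -2.14]
15.9333 [ 0.4292 -0.0696  0.3021] [-0.28 -0.35  1.8   0.    1.69 -2.14] 0.0003943986346703865 [ 0.3 -0.1 -0.9]
wrist circle 0.5565 -0.0545 0.0991 topz 0.1143
  red [217 176  17  41 453] [ 0.4657 -0.0839  0.1059] r 0.0955 ang -162.0
  red [223 228   7   9  52] [ 0.5036 -0.0726  0.1147] r 0.056 ang -161.2
z top 0.1146
notch 0.07 191.1 205.6 198.34
notch 0.075 191.4 205.7 198.55
notch 0.08 191.5 205.8 198.67
notch 0.085 191.3 205.9 198.56
notch 0.09 191.5 205.8 198.67
notch 0.095 191.6 205.9 198.75
key 0.07 8 [194.5 201. ] 197.71
key 0.08 34 [195.8 201.4] 198.63
key 0.09 33 [195.2 201. ] 198.08
key 0.1 35 [196.5 201. ] 198.73
key 0.105 25 [195.9 200.9] 198.38
key 0.11 13 [196.4 201.6] 198.99
stripe 37 198.81
scene circle 0.5592 -0.055 0.1016 topz 0.1146
  red [216 191  12   6  19] [ 0.4601 -0.0952  0.1037] r 0.1082 ang -157.3
  red [233 191   7   2   9] [ 0.5104 -0.073   0.116 ] r 0.0533 ang -158.5
bust [ 0.562 -0.067  0.144] [0.12  0.177]
```

View pics/e.png

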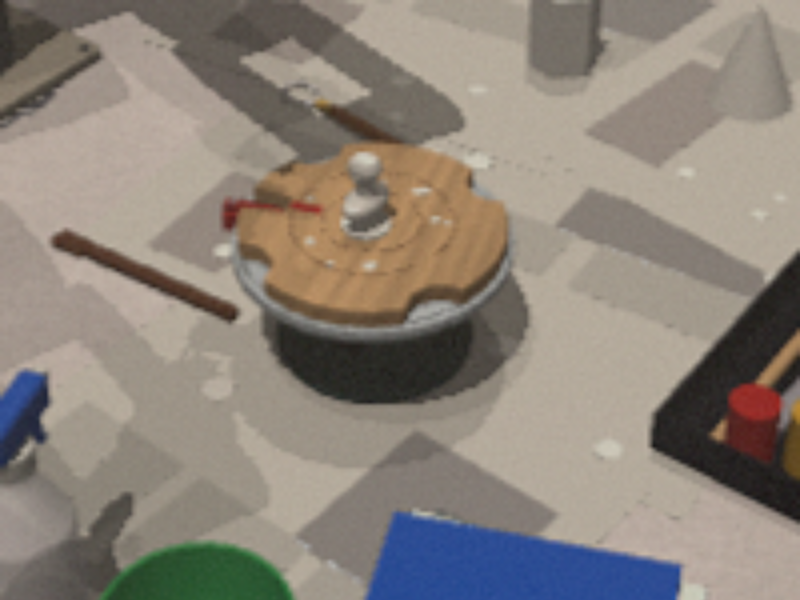

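The bat sits flush at top z 0.1146. The stripe and key line up around (270,208), and the bust stands upright near the centre at (365,195). The robot is clear, so I'm handing in.

```bash
python3 -c "from cell import r; print(r.close_job())"
```

```text
the job is handed in; nothing more can be done
None
```

The bat is seated on the wheelhead with its notch over the key, and I have handed the job in; it reported no verdict.

**What I did:** I put the closed fingertips in scallop3 and turned the bat about 169° counter-clockwise, including one 2.5° correction. I then pressed on the face 74 mm from the axis until it bottomed out at about 28 N, and backed the arm off.

**Last checks:**

| Check | Measured | Expected |
|---|---|---|
| Notch angle against key angle | 198.6° against about 198.4° (under 1 mm apart) | within 7 mm |
| Bat top face height | 114.6 mm | 115 mm seated |
| Bust | upright near the middle in the last picture, its top at about 177 mm | 177 mm (62 mm above the face) |
| Robot | about 0.3 m up, under 1 N on the wrist | touching nothing |
| Time used | about 16 s | under 64 s |

**Less certain:**
- **Bust offset:** this is a rough figure. The depth points put it about 13 mm from the axis. They cover only the side facing the camera, so the true offset is probably smaller. The limit is 20 mm.
- **First entry:** the finger went into the scallop 3° off centre. It only pushed the bat lightly (about 3 N) in the direction I wanted.
- **Key angle:** the scene and side cameras disagreed by about 8° because each sees only one side of the key. I used the wrist camera's measurement instead.
- **Bystanders:** I did not measure them again. The ones in the last pictures look undisturbed, and the arm never went near them.

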